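Close the battery bay of the parcel scale

ROBOT

A 6-joint arm with a two-finger parallel gripper is mounted at the origin on a cart in front of the work surface, level with it; the furniture and walls round the work are solid. World frame = base frame: x ahead of the robot, y to its left, z up, the work surface at z = 0. Lengths are in m, angles in degrees, forces in N, time in s.
With the tool pointing down it reaches from about 0.325 to 0.9 m from the base axis. Payload 3.5 kg.
Tool frame: the origin (TCP) lies midway between the tips of the shut fingers; the grasp point (between the pads) lies 19 mm behind it (robot.grip_depth is the distance from the TCP to the grasp point, in m); z points along the fingers, y is the line along which they close (so a half turn about z gives the same grasp; the last joint's range is limited). The gripper opens to 85 mm and grips with 20 to 120 N. Pads are 22 mm wide; open, the fingers measure 114 mm over their backs; the gripper's body (76 mm by 85 mm) begins 54 mm behind the grasp point. The pads swing forward as they close: fully open they stand 13 mm farther back than shut.
Start: joints at [57.273, 15.837, -1.513, 72.651, 0, 84.076], TCP at [0.282, 0.558, 0.231] pointing down, gripper open.
Joint ranges: [-178.77, 178.77], [-48.84, 107.48], [-61.69, 71.31], [-111.58, 123.2], [-90, 87.43], [-180, 180]. Speed limits (degrees/s): [147.25, 147.25, 180, 180, 180, 180].

INTERFACE

Orientations are given as a 3x3 rotation matrix whose columns are the frame's x, y, z axes.
In Python, from cell import telemetry, optics, robot gives the robot as it stands. The module is installed in compiled form; this text tells all that it offers.
- The arm moves only by the tool servo_tool, never from a script. Its argument "commands" is a list that holds one entry, the list of rows, each a list of 4 numbers: the shift along the tool's x, y, z in mm, then the turn about the tool's z in degrees. In form: [[[x, y, z, yaw], ...]]. A call has 1 to 10 rows; each row is the pose to reach, as a shift and turn from the pose commanded when the call began, along the tool's axes at that moment; what a row does not reach only later rows make up. A row lasts 1/12 s, in which the tool goes at most 41.7 mm and 7.16 degrees, less where a joint would pass 70% of its speed; a pose out of reach is approached as far as the arm can. A call with a gripper value outside its range is refused whole. "gripper" is the finger opening in mm, from 0 to 85.4, set as the call begins (left out, the last holds). The fingers move at their own pace and stop on an object; "squeeze" is the grip in N (left out, the last holds). Time passes only in rows, so rows that repeat a pose let the fingers close. It gives the time, the measured TCP pose, the force, the opening and the grip force at its end, in the units of the state.
- telemetry.read_state(): the state, without advancing time (a new reading comes with each control period).
- optics.grab_frame(name): name is "side" or "top" or "wrist"; returns a dict with "frame" (420x560x3 uint8, blue, green, red), "range_z" (420x560 float32, m along the optical axis (not along the pixel's ray), 0 where there is no reading), "camera_matrix" (3x3 intrinsics, pixels), "rvec" (rotation vector, rad) and "tvec" (3), from world to camera coordinates, as OpenCV has them; the wrist camera has in their place "hand_eye" (4x4, takes a point from camera to tool coordinates, whose origin is the TCP and whose axes are the flange's). Camera axes: x right, y down, z forward; pixel columns grow to the right and rows downward; lengths in m; the calibration is good to about 2 mm. The wrist camera is an equidistant fisheye: a pixel r from the principal point sees the ray r / f radians off the axis. A picture is of the moment at which its call begins: read the wrist's pose just before it.
- robot.close_job(): hands the job in; it is judged then, once.
The state is a dict: "time": time; "joint_pos": joint angles; "joint_velocities": joint speeds; "tau": joint torques, N m; "position": TCP position; "orientation": TCP orientation; "ft_force": force on the tool from outside, world axes, zero at the start; "torque": the same for the moment, N m; "opening": opening from 0.0 (shut) to 1.0 (fully open); "finger_force": force on a finger pad.
Only numpy, scipy, OpenCV 4.12 (cv2) and the standard library are available. Lean on these libraries where they do the work, as an engineer would, in place of code of your own. Each camera call takes 0.05 s, during which the arm holds its last target. There are 200 camera calls.

TASK

The parcel scale has just been given a charged battery pack. Fold the steel retaining strap down over the blue pack, then set the dark cover over the battery bay with its finger rib outward and press each of its four corners until all four clips have clicked and the cover lies fully home. Leave the two chip rolls standing where they are on the scale's tray.

Things in the scene. Friction and masses are not known exactly. Their poses are not given: they have to be found in the camera images.
- scale: Grey parcel scale, heavy, does not shift. Origin: on the table, 54 mm straight below the bay's origin; x away from the robot, y to its left (display side), z up. The sloping console is in front; behind it lies a flat tray, 82 mm above the table, x = 56 to 206, y = -74 to +180 mm, with two chip rolls on it.
- bay: Battery bay, right of display and keys. Origin: centre of its mouth, in the console face. x up the slope (the face rises 30 degrees away from the robot), y to the scale's left, z straight out of the face. Mouth 74 mm (x) by 108 mm (y); the face runs x = -56 to 56, y = -72 to 178 mm. The blue pack lies 6 mm below the face. Sprung catches for the cover's clips sit in the y walls at x = +-30 mm.
- strap (a joint): Angle of the steel retaining strap (rad): 0 = flat over the pack, its top 2.5 mm below the console face; 1.57 = straight out of the face; it starts at 1.65 to 2.1, leaning towards the robot. Hinged at the bay's lower edge, it folds up the slope; friction keeps it where it is left (about 1 N at its end moves it). While it is up the cover cannot go on.
- strap_end (a point): Middle of the free end of the strap (a plain steel strip 30 mm wide along the bay's y, 2 mm thick, 56 mm from hinge to end, red tab at the end).
- strap_hinge (a point): Middle of the strap's hinge line (parallel to the bay's y), 33 mm down the slope from the bay's origin and 3.5 mm below the face.
- cover: Dark grey plastic cover, 100 g: plate 84 mm (x) by 120 mm (y), 4 mm thick, alike when turned half round. Origin: centre of the plate's underside; z out of the rib's side. Rib along x in the middle: 52 mm long, 12 mm wide, top 18 mm above the plate. Four clip legs reach 14 mm below the origin. Starts flat on its feet, rib up. Fitted, its origin and axes fall on the bay's (or half round).
- corner_tl (a point): Spot to press, on the cover's outer face over a clip leg (paler round spot, 13 mm): x = +30, y = +48, z = 4 mm in the cover's frame. Resting on the catches the cover stands 5 mm off; the thin plate twists, so each corner clicks by itself, at about 8 to 13 N straight into the face (up to 25 N does no harm).
- corner_tr (a point): The same, x = +30, y = -48 mm. Legs are 12 mm (x) by 4 mm (y), with barbs outward to y = +-53 mm and tapered feet (3.5 mm of lead-in each way); in the bay they have 1 mm of play.
- corner_bl (a point): The same, x = -30, y = +48 mm.
- corner_br (a point): The same, x = -30, y = -48 mm.
- roll_peach: Roll of peach and wine-red chips, 40 mm across, 84 mm high, standing on the scale's tray; origin: centre of its foot, z up. Leave it standing.
- roll_blue: Roll of light blue chips, 40 mm across, 84 mm high, standing on the scale's tray; origin: centre of its foot, z up. Leave it standing.
Not all that is in view belongs to the job. Leave any orange look-alike of the roll_blue alone. Of the things that look like the cover, the larger one is meant.

How it is judged:
By the outcome, as a careful person would: the job done as asked, in the order asked, and still so for the second after the job is handed in, with the robot touching nothing.
It also fails if it takes over 58 s, if anything falls off the work surface, if the arm or the gripper's body presses on something with over 40 N, if the wrist force passes 120 N, or if a joint passes its speed limit or range.

## Working session

There is one attempt and no reset: what is moved stays moved. The work goes in short steps, Python scripts to look and compute and a tool call to move; the robot and the scene stay as the last step left them, time stands still between calls to the robot, and variables do not carry over. Pictures are saved under pics/ and viewed, at most 10 in all, crops included, and the job is handed in when it is done.

Besides the shell and the picture viewer there is one more tool, called after "Emit:" as name([rows], argument=value, ...), one row to a line, values as JSON. servo_tool: Moves the arm, as the interface text tells. Its arguments: {"type":"object","properties":{"commands":{"type":"array","items":{"type":"array","items":{"type":"array","items":{"type":"number"}}}},"gripper":{"type":"number"},"squeeze":{"type":"number"}},"required":["commands"]}

```bash
mkdir -p pics
cat > h.py <<'E'
import numpy as np, cv2, pickle
from cell import telemetry, optics, robot
def grab(n):
    s=telemetry.read_state(); f=optics.grab_frame(n); f['state']=s
    pickle.dump(f,open(f'{n}.pkl','wb')); return f
def pts(f,uv):
    """world points for pixels (u,v), using depth"""
    out=[]
    K=f['camera_matrix']
    for u,v in uv:
        w=f['range_z'][int(v)-1:int(v)+2,int(u)-1:int(u)+2]; z=np.median(w[w>0]) if (w>0).any() else np.nan
        x=(u-K[0,2])/K[0,0]; y=(v-K[1,2])/K[1,1]
        if 'rvec' in f:
            R=cv2.Rodrigues(np.array(f['rvec']))[0]
            out.append(R.T@(np.array([x*z,y*z,z])-np.ravel(f['tvec'])))
        else:
            r=np.hypot(x,y); k=np.tan(r)/r if r>1e-9 else 1
            p=np.array([x*k*z,y*k*z,z,1]); p=(f['hand_eye']@p)[:3]
            s=f['state']; out.append(np.array(s['orientation'])@p+np.array(s['position']))
    return np.array(out)
E
python3 - <<'E'
from h import *
for n in ['side','top','wrist']:
    f=grab(n); cv2.imwrite(f'pics/{n}0.png',f['frame']); print(n,f['camera_matrix'].tolist())
s=telemetry.read_state(); print(s)
E
```

```text
side [[444.8638649651234, 0.0, 281.70933476205516], [0.0, 444.8638649651234, 207.89266251553016], [0.0, 0.0, 1.0]]
top [[448.0778635464861, 0.0, 279.7326990318475], [0.0, 448.0778635464861, 213.07452022044694], [0.0, 0.0, 1.0]]
wrist [[325.19226210127806, 0.0, 283.39059132929145], [0.0, 325.19226210127806, 205.06380824438185], [0.0, 0.0, 1.0]]
{'time': 0.15, 'joint_pos': array([ 5.72739502e+01,  1.58716881e+01, -1.57872915e+00,  7.26510588e+01,
        1.55972553e-03,  8.40772727e+01]), 'joint_velocities': array([-0.03554847, -0.01346469,  0.23657641,  0.10225298, -0.08947481,
        0.06344283]), 'tau': array([ 5.95602214e-04, -4.46057117e+01,  2.95638782e+01,  1.05315688e-02,
       -1.20951763e-04, -2.74270313e-06]), 'position': array([0.28148775, 0.55734554, 0.23038804]), 'orientation': array([[-8.92559557e-01,  4.50928459e-01, -9.80392811e-04],
       [ 4.50929476e-01,  8.92558363e-01, -1.47523891e-03],
       [ 2.09830593e-04, -1.75882661e-03, -9.99998431e-01]]), 'ft_force': array([ 0.34350379, -0.24739416, -0.20673119]), 'torque': array([-0.01972635, -0.03328029,  0.01480756]), 'finger_force': 0.0, 'opening': 1.0007853568065765}
```

View pics/top0.png

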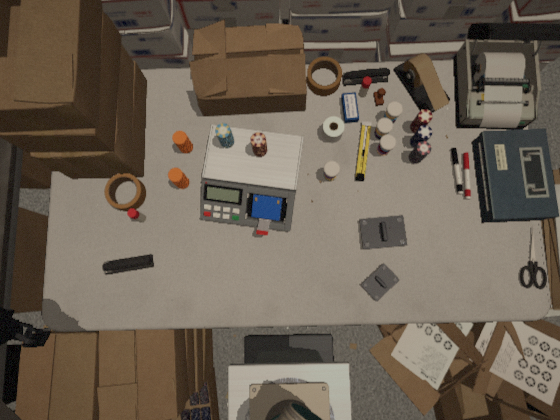

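View pics/side0.png

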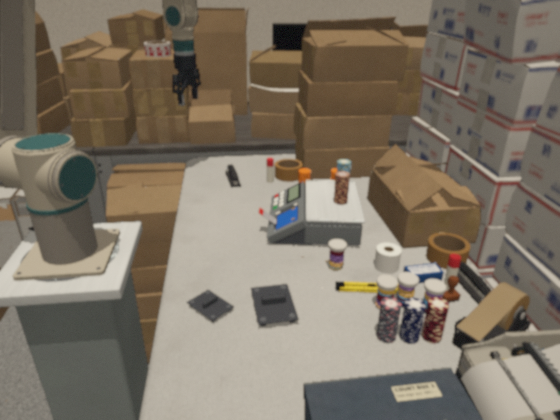

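Candidates for the cover are the large dark plate at top-view (383,232) and the smaller one at (379,282), so I choose the larger. The strap's red tab is at (262,233). The rolls are peach (259,143) and blue (224,134), with orange look-alikes at (182,142) and (178,178).

Run:
```python
from h import *
f=pickle.load(open('top.pkl','rb'))
a=cv2.resize(f['frame'][115:245,190:310],None,fx=4,fy=4,interpolation=cv2.INTER_CUBIC)
b=cv2.resize(f['frame'][205:310,345:425],None,fx=4,fy=4,interpolation=cv2.INTER_CUBIC)
c=np.zeros((520,800,3),np.uint8); c[:520,:480]=a; c[:420,480:800]=b; cv2.imwrite('pics/crop1.png',cv2.convertScaleAbs(c,alpha=1.6))
np.set_printoptions(precision=4,suppress=True)
print(pts(f,[(383,232),(370,232),(262,233),(266,208),(259,140),(224,130),(214,130),(298,140),(379,282)]))
w=pickle.load(open('wrist.pkl','rb')); print(w['hand_eye'])
```

```text
[[ 0.4877 -0.2625  0.0364]
 [ 0.491  -0.2312  0.0186]
 [ 0.4893  0.0602  0.0683]
 [ 0.5595  0.0493  0.0487]
 [ 0.7102  0.0583  0.1649]
 [ 0.7383  0.1455  0.1674]
 [ 0.7722  0.1847  0.0814]
 [ 0.7371 -0.0417  0.0808]
 [ 0.356  -0.2459  0.0237]]
[[ 0.0001 -0.9589 -0.2837  0.0735]
 [ 1.     -0.0002  0.0008 -0.0005]
 [-0.0009 -0.2837  0.9589 -0.1419]
 [ 0.      0.      0.      1.    ]]
```

View pics/crop1.png

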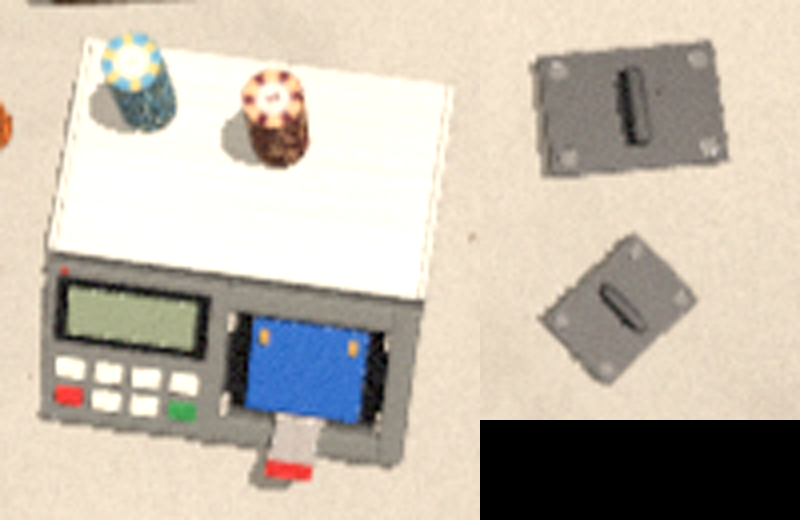

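Emit:
servo_tool([
  [[-33, -24, 0, 0], [-66, -48, 0, 0], [-99, -72, 0, 0], [-132, -96, 0, 0], [-165, -121, 0, 0], [-198, -145, 0, 0], [-231, -169, 0, 0], [-264, -193, 0, 0], [-297, -217, 0, 0], [-330, -241, 0, 0]],
], gripper=0)

```text
time: 0.98
position: [0.468, 0.192, 0.2312]
orientation: [[-0.893, 0.451, -0.0], [0.451, 0.893, 0.0], [0.0, 0.0, -1.0]]
ft_force: [-0.4, 0.0, -0.6]
opening: 0.005
finger_force: 0.0
```

Emit:
servo_tool([
  [[-33, -24, 0, -5], [-66, -48, 0, -10], [-99, -72, 0, -15], [-129, -95, 0, -20], [-129, -95, 0, -20], [-129, -95, 0, -20]],
])

```text
time: 1.48
position: [0.5404, 0.0492, 0.2308]
orientation: [[-0.992, 0.123, -0.001], [0.123, 0.992, 0.0], [0.001, 0.0, -1.0]]
ft_force: [-0.4, -0.1, -0.6]
opening: -0.002
finger_force: 0.0
```

Run:
```python
from h import *
np.set_printoptions(precision=4,suppress=True)
f=grab('wrist'); s=f['state']; print(s['time'],s['position'],s['orientation'],s['ft_force'])
c=f['frame']; cv2.imwrite('pics/w1.png',cv2.convertScaleAbs(cv2.resize(c,(784,588),interpolation=cv2.INTER_CUBIC),alpha=1.4))
```

```text
1.4833 [0.5404 0.0492 0.2308] [[-0.9924  0.1229 -0.0009]
 [ 0.1229  0.9924  0.0003]
 [ 0.0009  0.0002 -1.    ]] [-0.414  -0.0827 -0.5697]
```

View pics/w1.png

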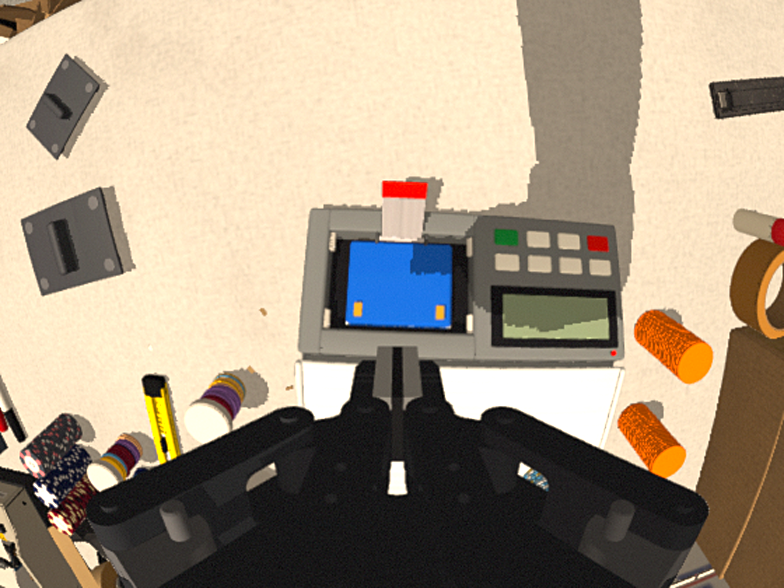

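The view shows the bay mouth around (335..467, 238..332) with catches at (332,240), (326,318), (469,247) and (469,325). The strap tab is at (404,189), the cover at (75,240) and the keys and display are on the right. I'll fit the face plane next and take the mouth outline from the depth.

```bash
cat >> h.py <<'E'
def cloud(f):
    K=f['camera_matrix']; z=f['range_z'].astype(float); v,u=np.mgrid[:420,:560]
    x=(u-K[0,2])/K[0,0]; y=(v-K[1,2])/K[1,1]; r=np.hypot(x,y)+1e-9; k=np.tan(np.minimum(r,1.5))/r
    P=np.stack([x*k*z,y*k*z,z],-1)@f['hand_eye'][:3,:3].T+f['hand_eye'][:3,3]
    s=f['state']; return P@np.array(s['orientation']).T+np.array(s['position'])
E
python3 - <<'E'
from h import *
np.set_printoptions(precision=4,suppress=True)
f=pickle.load(open('wrist.pkl','rb')); P=cloud(f)
def px(u,v): return P[int(v/1.4),int(u/1.4)]
for q in [(318,250),(312,330),(480,340),(480,250),(400,345),(400,280),(350,225),(450,225),(404,186),(404,193),(402,230),(507,237),(550,320)]: print(q,px(*q))
# face plane: fit to hand-picked grey face areas
reg=[(310,240,320,340),(474,260,486,340),(340,338,460,346),(340,222,375,230)]
A=np.concatenate([P[int(b/1.4):int(d/1.4),int(a/1.4):int(c/1.4)].reshape(-1,3) for a,b,c,d in reg])
m=A.mean(0)
for _ in range(3):
    n=np.linalg.svd(A-m)[2][2]; n*=np.sign(n[2]); d=(A-m)@n; A=A[abs(d)<.002]; m=A.mean(0)
print('n',n,'tilt',np.degrees(np.arccos(n[2])),'yaw',np.degrees(np.arctan2(-n[1],-n[0])),'rms',d.std())
H=(P-m)@n
mask=(np.abs(H)<.003)
sub=(H<-.0035)&(H>-.06); sub[:int(225/1.4)]=0; sub[int(345/1.4):]=0; sub[:,:int(318/1.4)]=0; sub[:,int(480/1.4):]=0
y=np.cross(n,[1,0,0]); yaw=np.arctan2(-n[1],-n[0]); y=np.array([-np.sin(yaw),np.cos(yaw),0]); x=np.cross(y,n)
# ray-intersect camera rays through plane for mask edge
C=np.array(f['state']['orientation'])@f['hand_eye'][:3,3]+f['state']['position']
D=P-C; t=((m-C)@n)/(D@n); Q=C+D*t[...,None]
q=Q[sub]-m; r=cv2.minAreaRect(np.stack([q@x*1000,q@y*1000],1).astype(np.float32)); print('rect',r)
c=m+x*r[0][0]/1000+y*r[0][1]/1000; print('centre',c,'x',x,'y',y)
print('edges pct',np.percentile(q@x,[0.5,99.5]),np.percentile(q@y,[.5,99.5]))
# scale sides: face extents in y
fa=(abs(H)<.0025); fa[:int(205/1.4)]=0; fa[int(362/1.4):]=0;fa[:,:int(290/1.4)]=0; fa[:,int(630/1.4):]=0
q=Q[fa]-c; print('face ext',np.percentile(q@x,[.5,99.5]),np.percentile(q@y,[.5,99.5]))
img=np.zeros((420,560,3),np.uint8); img[fa]=(0,255,0); img[sub]=(0,0,255)
# cover top: plate
cv=P[:,:100]; k=(cv[...,2]>.012)&(cv[...,2]<.024)&(cv[...,0]<.56)&(cv[...,0]>.42)&(cv[...,1]<-.18); 
w=cv[k]; print('cover z',np.median(w[:,2]),len(w)); r=cv2.minAreaRect((w[:,:2]*1000).astype(np.float32)); print('cover',r)
rb=cv[(cv[...,2]>.028)&(cv[...,2]<.05)&(cv[...,0]<.56)&(cv[...,0]>.42)&(cv[...,1]<-.18)]; print('rib',len(rb),rb.mean(0),rb[:,2].max(),cv2.minAreaRect((rb[:,:2]*1000).astype(np.float32)))
E
```

```text
(318, 250) [ 0.5278 -0.0084  0.0422]
(312, 330) [ 0.5788 -0.0174  0.0729]
(480, 340) [0.601  0.1015 0.0735]
(480, 250) [0.5428 0.1113 0.0413]
(400, 345) [0.5963 0.0441 0.077 ]
(400, 280) [0.5576 0.049  0.0474]
(350, 225) [0.5137 0.0171 0.0314]
(450, 225) [0.5231 0.092  0.0304]
(404, 186) [0.487  0.0604 0.0672]
(404, 193) [0.4919 0.0598 0.0642]
(402, 230) [0.5214 0.0556 0.0409]
(507, 237) [0.536  0.1341 0.0388]
(550, 320) [0.5953 0.1564 0.0682]
n [-0.5687  0.1061  0.8157] tilt 35.344002193416 yaw -10.568800778072687 rms 0.0005840633744725119
rect ((-8.360816955566406, -9.594051361083984), (85.64366149902344, 111.84356689453125), 3.115459680557251)
centre [0.5597 0.0466 0.055 ] x [ 0.8019 -0.1496  0.5785] y [0.1834 0.983  0.    ]
edges pct [-0.0485  0.0355] [-0.0611  0.0452]
face ext [-0.0435  0.0478] [-0.0688  0.1787]
cover z 0.016845978042336174 3358
cover ((490.00628662109375, -266.34393310546875), (84.34307098388672, 122.39859008789062), 3.816849708557129)
rib 322 [ 0.4896 -0.2642  0.0332] 0.0369397496070385 ((490.2861022949219, -266.0389709472656), (51.74838638305664, 14.782151222229004), 6.237481594085693)<stdin>:19: RuntimeWarning: divide by zero encountered in divide
<stdin>:19: RuntimeWarning: invalid value encountered in multiply
```

Run:
```python
from h import *
from scipy.optimize import least_squares
np.set_printoptions(precision=4,suppress=True)
f=pickle.load(open('wrist.pkl','rb')); P=cloud(f)
s=lambda v:int(v/1.4)
R=P[s(212):s(358),s(305):s(615)].reshape(-1,3); R=R[(R[:,2]>.02)&(R[:,2]<.09)]
g=lambda p:(R[:,2]-p[0]-np.tan(np.radians(p[2]))*(np.cos(p[1])*(R[:,0]-.56)+np.sin(p[1])*(R[:,1]-.05)))
r=least_squares(lambda p:g([p[0],p[1],30])*1000,[.055,-.13],loss='cauchy',f_scale=.7).x
r2=least_squares(lambda p:g(p)*1000,[.055,-.13,30],loss='cauchy',f_scale=.7).x
print(r[0],np.degrees(r[1]),r2[0],np.degrees(r2[1]),r2[2])
C=np.array(f['state']['orientation'])@f['hand_eye'][:3,3]+f['state']['position']
for yaw in np.radians([-7.0,-8.5,np.degrees(r[1])]):
    c,sn=np.cos(yaw),np.sin(yaw); a=np.radians(30)
    x=np.array([c*np.cos(a),sn*np.cos(a),.5]); y=np.array([-sn,c,0]); n=np.cross(x,y)
    m=np.array([.56,.05,r[0]]); D=P-C; Q=C+D*(((m-C)@n)/(D@n+1e-12))[...,None]
    H=(P-m)@n
    win=np.zeros(H.shape,bool); win[s(215):s(355),s(295):s(625)]=1
    sub=win&(H<-.004)&(H>-.05); sub[:,s(478):]=0; sub[:,:s(322)]=0; sub[:s(232)]=0; sub[s(338):]=0
    q=Q[sub]-m; qx,qy=q@x*1e3,q@y*1e3
    print(np.degrees(yaw),'mouth x',np.percentile(qx,[1,99]),'y',np.percentile(qy,[1,99]),cv2.minAreaRect(np.stack([qx,qy],1).astype(np.float32)))
    fa=win&(abs(H)<.002); q=Q[fa]-m; qx,qy=q@x*1e3,q@y*1e3
    for lo in (-40,-20,0,20,40):
        k=abs(qx-lo)<6; print(lo,np.percentile(qy[k],[.5,99.5]),end=' ')
    for lo in (-60,0,60,120,160):
        k=abs(qy-lo)<8; print(lo,np.percentile(qx[k],[1,99]),end=' ')
    print()
```

```text
0.05551425677149078 -8.328613622488733 0.05549056996881432 -8.319148570991114 30.28704047066517
-7.0 mouth x [-39.4037  31.8037] y [-53.3029  50.8987] ((-4.328100204467773, -1.1569480895996094), (107.01017761230469, 73.2896957397461), 87.70234680175781)
-40 [-70.5982 166.124 ] -20 [-71.4432 165.9271] 0 [-72.3428 165.5351] 20 [-72.8239 166.3087] 40 [-73.7377 164.8278] -60 [-55.8665  48.8545] 0 [-40.3093  42.5714] 60 [-55.5985  48.3351] 120 [-50.3326  49.0391] 160 [-41.9687  48.9065] 
-8.5 mouth x [-39.3729  31.6956] y [-53.4325  50.741 ] ((-4.36262321472168, -1.2276725769042969), (107.23951721191406, 73.41242980957031), 89.10045623779297)
-40 [-71.3156 174.2574] -20 [-71.6724 173.8535] 0 [-71.4677 174.1146] 20 [-72.1641 173.0247] 40 [-72.1452 172.3028] -60 [-55.1519  49.4559] 0 [-39.3999  42.6847] 60 [-57.0743  47.7538] 120 [-56.1909  47.9477] 160 [-55.7152  48.5427] 
-8.328613622488733 mouth x [-39.4399  31.7702] y [-53.3852  50.6975] ((-4.35847282409668, -1.1690750122070312), (107.10615539550781, 73.39876556396484), 88.93975067138672)
-40 [-71.1228 173.8616] -20 [-71.6262 173.502 ] 0 [-71.4805 173.2154] 20 [-72.1573 172.8194] 40 [-72.5042 171.4686] -60 [-55.3659  49.3677] 0 [-39.3772  42.6701] 60 [-56.9078  47.9365] 120 [-55.6909  48.2543] 160 [-55.1294  48.9347]
```

Emit:
servo_tool([
  [[40, 3, 0, 1], [80, 5, 0, 2], [95, 6, 35, 2], [95, 6, 75, 2], [95, 6, 115, 2], [95, 6, 150, 2], [95, 6, 174, 2], [95, 6, 174, 2]],
])

```text
time: 2.2
position: [0.4398, 0.0695, 0.0525]
orientation: [[-0.988, 0.151, -0.011], [0.151, 0.989, 0.0], [0.011, -0.002, -1.0]]
ft_force: [-1.8, 0.1, 0.6]
opening: 0.004
finger_force: 0.0
```

Emit:
servo_tool([
  [[-20, 0, 0, 0], [-35, 0, 0, 0], [-47, 0, 0, 0], [-59, 0, 0, 0], [-70, 0, -3, 0], [-80, 0, -5, 0], [-90, 0, -5, 0], [-100, 0, -7, 0], [-105, 0, -9, 0], [-105, 0, -9, 0]],
])

```text
time: 3.03
position: [0.5527, 0.0519, 0.0674]
orientation: [[-0.988, 0.153, 0.003], [0.153, 0.988, -0.0], [-0.003, 0.0, -1.0]]
ft_force: [0.2, 0.1, -1.0]
opening: -0.001
finger_force: 0.0
```

Run:
```python
from h import *
f=grab('wrist'); cv2.imwrite('pics/w2.png',cv2.convertScaleAbs(cv2.resize(f['frame'][100:310,180:460],None,fx=2,fy=2),alpha=1.4))
```

```text
(no output)
```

View pics/w2.png

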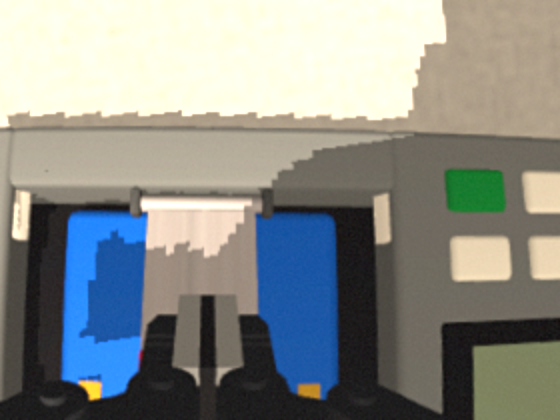

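The strap is folding forward under the fingertip, and the hinge shows at crop (205,203). I'll press it flat now.

Emit:
servo_tool([
  [[-8, 0, 3, 0], [-9, 0, 6, 0], [-10, 0, 8, 0], [-11, 0, 10, 0], [-11, 0, 11, 0], [-11, 0, 11, 0]],
])

```text
time: 3.58
position: [0.5611, 0.0504, 0.0569]
orientation: [[-0.988, 0.153, 0.0], [0.153, 0.988, -0.0], [-0.0, -0.0, -1.0]]
ft_force: [-4.2, -0.3, 12.4]
opening: 0.002
finger_force: 6.1
```

Emit:
servo_tool([
  [[0, 0, -35, 0], [0, -30, -70, -3], [5, -70, -100, -6], [9, -110, -120, -9], [12, -150, -120, -12], [15, -190, -120, -13.5], [18, -230, -120, -13.5], [20, -270, -120, -13.5], [21, -305, -120, -13.5], [22, -323, -120, -13.5]],
], gripper=40)

```text
time: 4.42
position: [0.4889, -0.2698, 0.1752]
orientation: [[-0.997, -0.078, 0.0], [-0.078, 0.997, -0.002], [-0.0, -0.002, -1.0]]
ft_force: [0.7, -0.2, 0.4]
opening: 0.468
finger_force: 0.0
```

Emit:
servo_tool([
  [[0, 0, 0, 0], [0, 0, 0, 0]],
], squeeze=20)

```text
time: 4.58
position: [0.4892, -0.2662, 0.1748]
orientation: [[-0.997, -0.079, -0.0], [-0.079, 0.997, 0.001], [0.0, 0.001, -1.0]]
ft_force: [0.0, 0.2, -0.4]
opening: 0.469
finger_force: 0.0
```

Run:
```python
from h import *
np.set_printoptions(precision=4,suppress=True)
f=pickle.load(open('wrist.pkl','rb')); P=cloud(f)
o=np.array([.5562,.0493,.0537]); yaw=np.radians(-9); c,s=np.cos(yaw),np.sin(yaw)
R=np.array([[c*.866,-s,-c*.5],[s*.866,c,-s*.5],[.5,0,.866]])
B=(P-o)@R*1e3
print('keys h (green)',B[100+95,180+237,:],'face',B[100+95,180+205],'display rim',B[100+175,180+225],'lcd',B[100+190,180+250])
for u,v in [(200,235),(205,270),(150,230),(300,250)]: print((u,v),B[100+v//2,180+u//2])
f=grab('wrist'); P=cloud(f); st=f['state']; print(st['time'],st['position'],st['orientation'],st['ft_force'])
k=(P[...,2]>.010)&(P[...,2]<.024)&(abs(P[...,0]-.49)<.09)&(abs(P[...,1]+.266)<.1); w=P[k]
print(np.median(w[:,2]),cv2.minAreaRect((w[:,:2]*1000).astype(np.float32)))
k=(P[...,2]>.030)&(P[...,2]<.045)&(abs(P[...,0]-.49)<.04)&(abs(P[...,1]+.266)<.02); w=P[k]
print(len(w),np.median(w[:,2]),cv2.minAreaRect((w[:,:2]*1000).astype(np.float32)))
cv2.imwrite('pics/w3.png',cv2.convertScaleAbs(f['frame'],alpha=1.6))
```

```text
keys h (green) [-36.3537  78.9562   3.173 ] face [-36.8087  59.8512   0.7304] display rim [ 8.8128 69.0404  1.5313] lcd [18.1947 84.5026  1.2819]
(200, 235) [-24.2819   0.1705  -0.1428]
(205, 270) [-13.8754   1.2944   3.5397]
(150, 230) [-25.4777 -13.5504  -0.8082]
(300, 250) [-20.9592  28.3967  -6.5092]
4.5833 [ 0.4892 -0.2662  0.1748] [[-0.9968 -0.0794 -0.0005]
 [-0.0794  0.9968  0.0009]
 [ 0.0004  0.0009 -1.    ]] [ 0.0121  0.2451 -0.3962]
0.017268788536443855 ((465.8727722167969, -268.6768798828125), (131.29608154296875, 120.5196762084961), 3.8833725452423096)
733 0.03485475118375911 ((489.3278503417969, -266.79718017578125), (50.73126983642578, 12.798877716064453), 4.218099594116211)
```

View pics/w3.png

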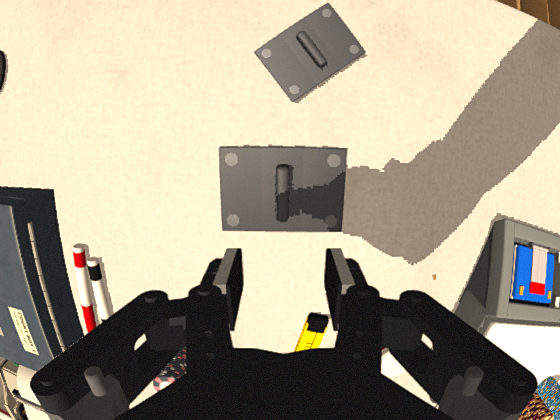

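Only the strap lying flat is seen in the bay at (539,280). The cover's rib is at (283,192), squarely below the tool. I'll descend and grasp it.

Emit:
servo_tool([
  [[0, -0.5, 40, 0], [0, -0.5, 80, 0], [0, -0.5, 115, 0], [0, -0.5, 140, 0], [0, -0.5, 150, 0], [0, -0.5, 150, 0]],
])

```text
time: 5.13
position: [0.4877, -0.2627, 0.0225]
orientation: [[-0.996, -0.084, -0.005], [-0.084, 0.996, 0.004], [0.005, 0.005, -1.0]]
ft_force: [0.7, -0.5, 1.4]
opening: 0.464
finger_force: 0.0
```

Emit:
servo_tool([
  [[0, 0, 0, 0], [0, 0, 0, 0], [0, 0, 0, 0], [0, 0, 0, 0], [0, 0, 0, 0], [0, 0, 0, 0]],
], gripper=4, squeeze=25)

```text
time: 5.63
position: [0.4919, -0.2668, 0.0275]
orientation: [[-0.997, -0.082, 0.004], [-0.082, 0.997, -0.002], [-0.004, -0.002, -1.0]]
ft_force: [0.4, 1.5, 7.5]
opening: 0.131
finger_force: 29.9
```

Emit:
servo_tool([
  [[0, 0, -10, 0], [0, 0, -40, 0], [0, 0, -80, 0], [0, 0, -115, 0], [0, 0, -115, 0]],
])

```text
time: 6.05
position: [0.4943, -0.2693, 0.1488]
orientation: [[-0.997, -0.082, 0.011], [-0.082, 0.997, -0.008], [-0.011, -0.009, -1.0]]
ft_force: [1.1, -0.6, -0.4]
opening: 0.129
finger_force: 29.0
```

Emit:
servo_tool([
  [[-6, 25, -10, 0], [-15, 63, -10, 0], [-24, 101, -10, 0], [-33, 139, -10, 0], [-42, 177, -10, 0], [-52, 215, -10, 0], [-61, 253, -10, 0], [-70, 291, -10, 0], [-80, 329, -10, 0], [-89, 367, -10, 0]],
])

```text
time: 6.88
position: [0.5481, 0.1088, 0.1503]
orientation: [[-0.997, -0.082, -0.0], [-0.082, 0.997, -0.001], [0.0, -0.001, -1.0]]
ft_force: [0.2, 0.1, -1.3]
opening: 0.125
finger_force: 29.0
```

Emit:
servo_tool([
  [[-7, 29, 0, 5], [-14, 57, 0, 10], [-14, 57, 5, 13.6], [-14, 57, 15, 13.6], [-14, 57, 25, 13.6], [-14, 57, 25, 13.6], [-14, 57, 25, 13.6]],
])

```text
time: 7.47
position: [0.5562, 0.1639, 0.1237]
orientation: [[-0.988, 0.155, -0.004], [0.155, 0.988, -0.001], [0.003, -0.001, -1.0]]
ft_force: [-0.2, -0.3, -1.3]
opening: 0.13
finger_force: 29.0
```

Emit:
servo_tool([
  [[0, 0, 15, 0], [0, 0, 25, 0], [0, 0, 28, 0], [0, 0, 31, 0], [0, 0, 34, 0], [0, 0, 36, 0], [0, 0, 38, 0], [0, 0, 40, 0], [0, 0, 40, 0]],
])

```text
time: 8.22
position: [0.5572, 0.1652, 0.0865]
orientation: [[-0.988, 0.155, -0.001], [0.155, 0.988, -0.0], [0.001, -0.0, -1.0]]
ft_force: [-5.8, -1.2, 9.7]
opening: 0.129
finger_force: 30.2
```

```bash
cat > tilt.py <<'E'
from h import *
np.set_printoptions(precision=4,suppress=True)
o=np.array([.5562,.0493,.0537]); yaw=np.radians(-9); c,s=np.cos(yaw),np.sin(yaw)
RB=np.array([[c*.866,-s,-c*.5],[s*.866,c,-s*.5],[.5,0,.866]])
def cover(f):
    """fit plate plane in the tool frame (x,y,z of tool) near the grip"""
    st=f['state']; T=(cloud(f)-st['position'])@np.array(st['orientation'])*1e3
    b=f['frame'].max(-1)
    k=(abs(T[...,1])<62)&(abs(T[...,1])>32)&(T[...,0]>5)&(T[...,0]<48)&(T[...,2]>-30)&(T[...,2]<45)&(b<110)
    w=T[k]
    for _ in range(6):
        m=np.median(w,0) if _==0 else w.mean(0); A=np.c_[w[:,:2],np.ones(len(w))]; p=np.linalg.lstsq(A,w[:,2],rcond=None)[0]; d=w[:,2]-A@p; w=w[abs(d)<max(1.2,2*d.std())]
    print('n',len(w),'tilt x',np.degrees(np.arctan(p[0])),'tilt y',np.degrees(np.arctan(p[1])),'plate z at tcp',p[2],'rms',d.std())
    return T,p
E
python3 - <<'E'
from tilt import *
f=grab('wrist'); print(f['state']['position']); cover(f)
cv2.imwrite('pics/w4.png',cv2.convertScaleAbs(f['frame'],alpha=1.8))
E
```

```text
[0.5572 0.1652 0.0865]
n 4722 tilt x 4.960252812380176 tilt y -0.024979577642198606 plate z at tcp 10.21408994676485 rms 0.53681225894894
```

View pics/w4.png

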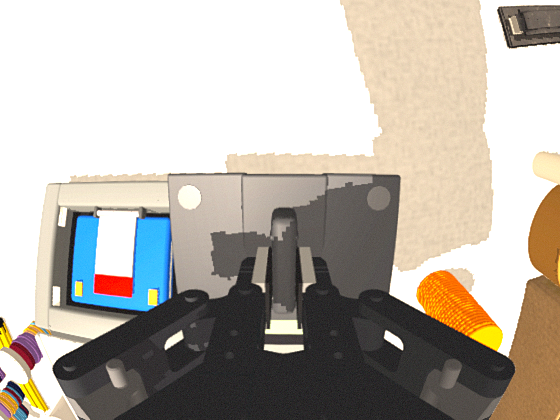

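The cover is in the grip and has begun to tilt. The strap lies flat, with its tab at (113,285). I'll keep pressing.

Emit:
servo_tool([
  [[0, 0, 2, 0], [0, 0, 4, 0], [0, 0, 6, 0], [0, 0, 8, 0], [0, 0, 9, 0], [0, 0, 9, 0]],
])

```text
time: 8.77
position: [0.5548, 0.1656, 0.0778]
orientation: [[-0.988, 0.154, -0.005], [0.154, 0.988, 0.001], [0.005, -0.0, -1.0]]
ft_force: [-11.1, 0.5, 13.6]
opening: 0.126
finger_force: 33.1
```

Run:
```python
from tilt import *
f=grab('wrist'); print(f['state']['position']); cover(f)
```

```text
[0.5548 0.1656 0.0778]
n 6336 tilt x 16.587280921192285 tilt y 0.3961282680611823 plate z at tcp 8.468614899387402 rms 0.5595096841467843
```

Emit:
servo_tool([
  [[2, 0, 2, 0], [4, 0, 4, 0], [5, 0, 6, 0], [6, 0, 8, 0], [6, 0, 9, 0], [6, 0, 9, 0]],
])

```text
time: 9.32
position: [0.5509, 0.1662, 0.069]
orientation: [[-0.988, 0.154, -0.001], [0.154, 0.988, -0.0], [0.001, -0.0, -1.0]]
ft_force: [-7.7, -0.8, 12.1]
opening: 0.13
finger_force: 35.2
```

Run:
```python
from tilt import *
f=grab('wrist'); print(f['state']['position']); cover(f)
```

```text
[0.5509 0.1662 0.069 ]
n 5438 tilt x 28.006194916102054 tilt y 0.392376814049077 plate z at tcp 8.077878773760467 rms 0.5821062251045086
```

Emit:
servo_tool([
  [[1, 0, 1, 0], [2, 0, 2, 0], [2, 0, 2.5, 0], [2, 0, 2.5, 0]],
])

```text
time: 9.7
position: [0.5502, 0.1663, 0.0676]
orientation: [[-0.988, 0.155, 0.001], [0.155, 0.988, -0.001], [-0.001, -0.0, -1.0]]
ft_force: [-6.8, -1.8, 13.5]
opening: 0.129
finger_force: 36.0
```

Emit:
servo_tool([
  [[4, 0, -15, 0], [6, 0, -40, 0], [6, 0, -70, 0], [6, -30, -70, 0], [6, -70, -70, 0], [6, -105, -70, 0], [6, -116, -70, 0], [6, -116, -70, 0], [6, -116, -70, 0]],
])

```text
time: 10.45
position: [0.5264, 0.0525, 0.135]
orientation: [[-0.988, 0.156, 0.001], [0.156, 0.988, 0.001], [-0.001, 0.001, -1.0]]
ft_force: [0.5, 0.5, -1.4]
opening: 0.127
finger_force: 34.0
```

Run:
```python
from tilt import *
f=grab('wrist'); print(f['state']['position'],f['state']['orientation']); T,p=cover(f)
H=T[...,2]-T[...,:2]@p[:2]-p[2]
k=(abs(H)<2)&(abs(T[...,1])<70)&(T[...,0]<70)&(T[...,0]>-10)
w=T[k]
print('y ext',[np.percentile(w[abs(w[:,0]-a)<3][:,1],[.5,99.5]) for a in (10,20,30)],'x ext max',[np.percentile(w[abs(w[:,1]-b)<4][:,0],99) for b in (-45,-30,30,45)])
# in-plane coord of edge: x/cos
cv2.imwrite('pics/w5.png',cv2.convertScaleAbs(f['frame'],alpha=1.8))
```

```text
[0.5264 0.0525 0.135 ] [[-0.9877  0.1562  0.0009]
 [ 0.1562  0.9877  0.0008]
 [-0.0008  0.0009 -1.    ]]
n 5468 tilt x 23.498955835182358 tilt y 0.08842666059706826 plate z at tcp 7.810018524653183 rms 0.5676565152042803
y ext [array([-59.0546,  58.9594]), array([-59.0447,  58.6244]), array([-59.1574,  58.3847])] x ext max [np.float64(35.55597282552118), np.float64(35.47160917576073), np.float64(35.55189810425506), np.float64(35.440442778607476)]
```

View pics/w5.png

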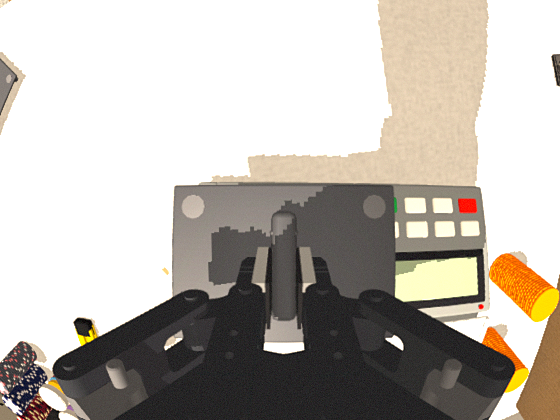

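Emit:
servo_tool([
  [[-4, 1.6, 15, 0], [-10.5, 1.6, 30, 0], [-10.5, 1.6, 41, 0], [-13, 1.6, 46, 0], [-16, 1.6, 51, 0], [-18.5, 1.6, 55, 0], [-20, 1.6, 58, 0], [-22, 1.6, 61, 0], [-22, 1.6, 61, 0], [-22, 1.6, 61, 0]],
])

```text
time: 11.33
position: [0.5482, 0.0508, 0.074]
orientation: [[-0.988, 0.155, 0.0], [0.155, 0.988, -0.0], [-0.0, 0.0, -1.0]]
ft_force: [-0.6, 0.3, -0.8]
opening: 0.127
finger_force: 34.0
```

```bash
cat > seat.py <<'E'
from tilt import *
def seat():
    f=grab('wrist'); B=(cloud(f)-o)@RB*1e3
    st=f['state']; print(st['time'],st['position'],'bay',(st['position']-o)@RB*1e3,st['ft_force'])
    k=(abs(B[...,0])<48)&(abs(B[...,1])<64)&(B[...,2]>2)&(B[...,2]<30)&(f['frame'].max(-1)<130)&(abs(B[...,1])>30)
    w=B[k]; 
    for i in range(6):
        A=np.c_[w[:,:2],np.ones(len(w))]; p=np.linalg.lstsq(A,w[:,2],rcond=None)[0]; d=w[:,2]-A@p; w=w[abs(d)<max(1.5,2*d.std())]
    print('n',len(w),'top z at corners (+-30,+-48):',{(a,b):round(float(p@[a,b,1]),1) for a in(30,-30) for b in(48,-48)})
    print('y ext',np.percentile(w[:,1],[.5,99.5]),'x min',np.percentile(w[:,0],[.5,99.5]))
    return f,B
E
python3 - <<'E'
from seat import *
f,B=seat(); T,p=cover(f)
E
```

```text
11.3333 [0.5482 0.0508 0.074 ] bay [ 3.1097  0.212  21.6049] [-0.6174  0.2718 -0.7616]
n 11404 top z at corners (+-30,+-48): {(30, 48): 11.2, (30, -48): 11.4, (-30, 48): 18.1, (-30, -48): 18.2}
y ext [-59.1175  59.3155] x min [-39.6988  40.6709]
n 5392 tilt x 23.60193765348409 tilt y 0.08300531124813527 plate z at tcp 7.804282147347496 rms 0.5608613348244798
```

Emit:
servo_tool([
  [[-0.5, 0, 1, 0], [-1, 0, 2, 0], [-1.5, 0, 3, 0], [-2, 0, 4, 0], [-2.5, 0, 5, 0], [-2.5, 0, 5, 0]],
])

```text
time: 11.88
position: [0.5499, 0.0505, 0.069]
orientation: [[-0.988, 0.155, -0.001], [0.155, 0.988, -0.0], [0.001, -0.0, -1.0]]
ft_force: [-4.5, -0.1, 5.3]
opening: 0.129
finger_force: 34.9
```

Run:
```python
from seat import *
f,B=seat();
```

```text
11.8833 [0.5499 0.0505 0.069 ] bay [ 2.0863  0.148  16.5043] [-4.4505 -0.0652  5.3061]
n 11272 top z at corners (+-30,+-48): {(30, 48): 8.0, (30, -48): 8.2, (-30, 48): 10.8, (-30, -48): 11.0}
y ext [-59.1904  59.4709] x min [-41.0179  40.0972]
```

Emit:
servo_tool([
  [[0, 0, 1, 0], [-0.5, 0, 2, 0], [-0.5, 0, 2.5, 0], [-0.5, 0, 2.5, 0]],
])

```text
time: 12.27
position: [0.5502, 0.0505, 0.0676]
orientation: [[-0.988, 0.155, -0.001], [0.155, 0.988, 0.0], [0.001, -0.0, -1.0]]
ft_force: [-6.5, 0.5, 11.7]
opening: 0.13
finger_force: 35.6
```

Emit:
servo_tool([
  [[0, 0, -1, 0], [0, 0, -1, 0], [0, 0, -1, 0], [0, 0, -20, 0], [4, 0, -45, 0], [8, 0, -65, 0], [8, 0, -65, 0]],
], gripper=40)

```text
time: 12.85
position: [0.5461, 0.0517, 0.1354]
orientation: [[-0.988, 0.155, 0.008], [0.155, 0.988, -0.0], [-0.007, 0.001, -1.0]]
ft_force: [1.1, -0.8, 0.8]
opening: 0.471
finger_force: 0.0
```

Run:
```python
from seat import *
f,B=seat()
cv2.imwrite('pics/w6.png',cv2.convertScaleAbs(cv2.resize(f['frame'][80:350,130:490],None,fx=2,fy=2),alpha=1.6))
```

```text
12.85 [0.5461 0.0517 0.1354] bay [31.8749  0.8056 75.9208] [ 1.0976 -0.7809  0.7543]
n 6936 top z at corners (+-30,+-48): {(30, 48): 8.5, (30, -48): 8.6, (-30, 48): 8.6, (-30, -48): 8.7}
y ext [-59.1703  59.6072] x min [-43.0291  35.2445]
```

View pics/w6.png

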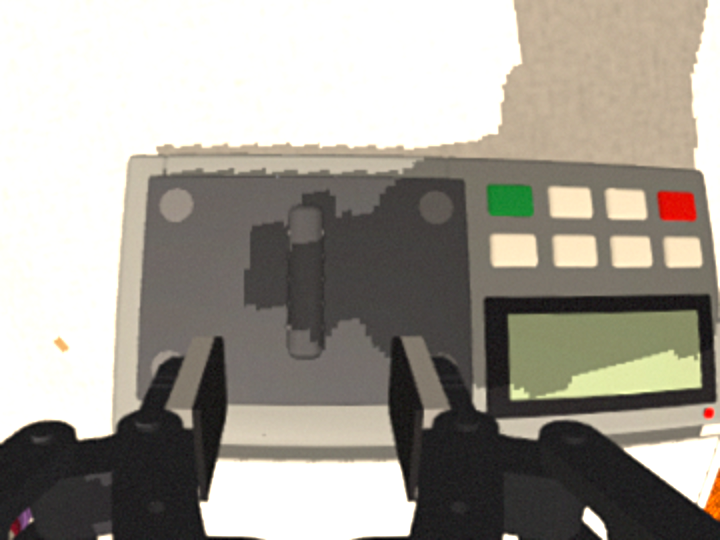

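All four corners rest level on the catches, about 5 mm off. The spots in the crop are at (177,207), (436,207), (163,365) and (440,365). I'll shut the gripper and press them one at a time.

Emit:
servo_tool([
  [[20, -30, 0, 0], [32, -48, 20, 0], [32, -48, 40, 0], [32, -48, 60, 0], [32, -48, 70, 0], [32, -48, 70, 0], [32, -48, 70, 0]],
], gripper=0)

```text
time: 13.48
position: [0.5034, 0.0093, 0.0604]
orientation: [[-0.988, 0.155, -0.002], [0.155, 0.988, 0.0], [0.002, -0.0, -1.0]]
ft_force: [0.5, -0.4, 0.7]
opening: -0.004
finger_force: 0.0
```

```bash
cat > where.py <<'E'
from tilt import *
s=telemetry.read_state(); print(s['time'],s['opening'],'TCP bay mm',(s['position']-o)@RB*1e3)
E
python3 where.py
```

```text
13.4833 -0.0037083556932119245 TCP bay mm [-36.4432 -47.7674  28.7405]
```

Emit:
servo_tool([
  [[-6, 0, 7, 0], [-8, 0, 11, 0], [-9, 0, 13, 0], [-9.5, 0, 14, 0], [-10, 0, 15, 0], [-10.5, 0, 16, 0], [-11, 0, 17, 0], [-11.5, 0, 18, 0], [-12, 0, 19, 0], [-12, 0, 19, 0]],
])

```text
time: 14.32
position: [0.5161, 0.0078, 0.0443]
orientation: [[-0.988, 0.154, 0.0], [0.154, 0.988, 0.001], [-0.0, 0.001, -1.0]]
ft_force: [-5.2, 3.0, 14.4]
opening: -0.0
finger_force: 7.6
```

```bash
python3 where.py
```

```text
14.3167 -8.461513319566327e-05 TCP bay mm [-33.3994 -47.2677   8.405 ]
```

Emit:
servo_tool([
  [[-0.5, 0, 0.9, 0], [-1, 0, 1.7, 0], [-1, 0, 1.7, 0], [-1, 0, 1.7, 0]],
])

```text
time: 14.65
position: [0.5163, 0.0078, 0.044]
orientation: [[-0.988, 0.154, -0.001], [0.154, 0.988, 0.001], [0.001, 0.001, -1.0]]
ft_force: [-9.7, 1.7, 26.9]
opening: 0.003
finger_force: 14.2
```

```bash
python3 where.py
```

```text
14.65 0.0027155338030234967 TCP bay mm [-33.3823 -47.2027   8.0389]
```

Emit:
servo_tool([
  [[8, 0, -14, 0], [15, 0, -26, 0], [15, 35, -26, 0], [15, 70, -26, 0], [15, 95, -26, 0], [15, 95, -26, 0], [8, 95, -14, 0], [5, 95, -8.5, 0], [4, 95, -7, 0], [3.2, 95, -5.6, 0]],
])

```text
time: 15.48
position: [0.5279, 0.1007, 0.046]
orientation: [[-0.988, 0.156, -0.002], [0.156, 0.988, -0.001], [0.001, -0.001, -1.0]]
ft_force: [-1.3, -0.7, 2.2]
opening: 0.0
finger_force: 1.7
```

Emit:
servo_tool([
  [[-0.5, 0, 0.9, 0], [-1, 0, 1.7, 0], [-1.5, 0, 2.6, 0], [-2, 0, 3.4, 0], [-2.5, 0, 4.2, 0], [-2.5, 0, 4.2, 0], [-2.5, 0, 4.2, 0]],
])

```text
time: 16.07
position: [0.5298, 0.1009, 0.0432]
orientation: [[-0.988, 0.155, -0.002], [0.155, 0.988, -0.0], [0.002, -0.001, -1.0]]
ft_force: [-6.1, -1.0, 13.5]
opening: -0.0
finger_force: 7.3
```

```bash
python3 where.py
```

```text
16.0667 -0.00033760085211017633 TCP bay mm [-34.8413  46.8339   8.0139]
```

Emit:
servo_tool([
  [[-0.5, 0, 0.9, 0], [-0.5, 0, 0.9, 0]],
])

```text
time: 16.23
position: [0.5299, 0.1009, 0.0431]
orientation: [[-0.988, 0.155, -0.003], [0.155, 0.988, -0.0], [0.003, -0.001, -1.0]]
ft_force: [-10.1, -1.9, 18.7]
opening: -0.005
finger_force: 10.6
```

Emit:
servo_tool([
  [[5, 0, -9, 0], [5, 0, -14, 0], [-20, 0, -30, 0], [-42, 0, -44, 0], [-44, 0, -44, 0], [-44, 0, -44, 0], [-47, 0, -38.5, 0], [-48, 0, -37, 0], [-48.8, 0, -35.6, 0]],
])

```text
time: 16.98
position: [0.5778, 0.0935, 0.0754]
orientation: [[-0.988, 0.155, -0.003], [0.155, 0.988, -0.0], [0.003, -0.001, -1.0]]
ft_force: [-2.8, -0.2, 5.7]
opening: -0.003
finger_force: 2.8
```

```bash
python3 where.py
```

```text
16.9833 -0.003490200368080442 TCP bay mm [23.2943 46.9895 11.5498]
```

Contact is at z = 11.5, so I'll press in now.

Emit:
servo_tool([
  [[-0.5, 0, 0.9, 0], [-1, 0, 1.7, 0], [-1.5, 0, 2.6, 0], [-2, 0, 3.4, 0], [-2.5, 0, 4.2, 0], [-2.8, 0, 4.9, 0], [-2.8, 0, 4.9, 0], [-2.8, 0, 4.9, 0]],
])

```text
time: 17.65
position: [0.5806, 0.0932, 0.0724]
orientation: [[-0.988, 0.154, -0.003], [0.154, 0.988, -0.0], [0.003, -0.0, -1.0]]
ft_force: [-5.7, -0.6, 10.0]
opening: -0.001
finger_force: 5.6
```

```bash
python3 where.py
```

```text
17.65 -0.000584672602213318 TCP bay mm [24.2552 47.151   7.5653]
```

Emit:
servo_tool([
  [[-0.5, 0, 0.9, 0], [-0.8, 0, 1.3, 0], [-0.8, 0, 1.3, 0]],
])

```text
time: 17.9
position: [0.5807, 0.0932, 0.0722]
orientation: [[-0.988, 0.154, -0.004], [0.154, 0.988, 0.0], [0.004, -0.001, -1.0]]
ft_force: [-10.4, -0.1, 16.8]
opening: 0.001
finger_force: 9.8
```

Emit:
servo_tool([
  [[8, 0, -14, 0], [15, 0, -26, 0], [15, -35, -28, 0], [15, -70, -28, 0], [15, -95, -26, 0], [15, -95, -26, 0], [8, -95, -14, 0], [5, -95, -8.5, 0], [4, -95, -7, 0], [3.2, -95, -5.6, 0]],
])

```text
time: 18.73
position: [0.5651, 0.0007, 0.0754]
orientation: [[-0.988, 0.153, -0.002], [0.153, 0.988, 0.001], [0.002, 0.0, -1.0]]
ft_force: [-2.0, 0.7, 5.1]
opening: -0.005
finger_force: 2.4
```

Emit:
servo_tool([
  [[-0.5, 0, 0.9, 0], [-1, 0, 1.7, 0], [-1.5, 0, 2.6, 0], [-2, 0, 3.4, 0], [-2.5, 0, 4.3, 0], [-3, 0, 5.1, 0], [-3, 0, 5.1, 0], [-3, 0, 5.1, 0]],
])

```text
time: 19.4
position: [0.5671, -0.0001, 0.073]
orientation: [[-0.988, 0.154, -0.002], [0.154, 0.988, 0.001], [0.002, 0.001, -1.0]]
ft_force: [-7.1, 1.9, 17.2]
opening: 0.0
finger_force: 9.4
```

```bash
python3 where.py
```

```text
19.4 0.00045563405338936146 TCP bay mm [ 25.6277 -47.1245   7.4805]
```

Now I'll lift clear and check whether all four corners are home.

Emit:
servo_tool([
  [[10, 0, -20, 0], [20, 20, -50, 0], [30, 45, -70, 0], [30, 45, -80, 0], [30, 45, -80, 0], [30, 45, -80, 0]],
])

```text
time: 19.9
position: [0.5463, 0.048, 0.1513]
orientation: [[-0.988, 0.154, 0.002], [0.154, 0.988, -0.001], [-0.002, -0.0, -1.0]]
ft_force: [-0.7, 0.2, 0.3]
opening: -0.0
finger_force: 0.0
```

Run:
```python
from seat import *
f,B=seat()
for v,u in [(0,0)]: pass
for a in(30,-30):
  for b in (48,-48):
    k=(abs(B[...,0]-a)<6)&(abs(B[...,1]-b)<6)&(abs(B[...,2])<25); print(a,b,np.median(B[k][:,2]),k.sum())
for a,b in [(0,-67),(-49,0),(0,67),(-49,-40),(-49,40)]:
    k=(abs(B[...,0]-a)<3)&(abs(B[...,1]-b)<3)&(abs(B[...,2])<25); print('face',a,b,np.median(B[k][:,2]))
cv2.imwrite('pics/w7.png',cv2.convertScaleAbs(cv2.resize(f['frame'][60:380,100:500],None,fx=1.8,fy=1.8),alpha=1.6))
```

```text
19.9 [0.5463 0.048  0.1513] bay [40.506  -2.8164 89.2585] [-0.7153  0.1676  0.2902]
n 7538 top z at corners (+-30,+-48): {(30, 48): 3.7, (30, -48): 4.0, (-30, 48): 3.8, (-30, -48): 4.1}
y ext [-58.8918  59.8784] x min [-43.0883  39.6861]
30 48 4.029230888689786 247
30 -48 4.39372676352525 247
-30 48 4.1743569352072125 219
-30 -48 4.228693901515729 212
face 0 -67 0.15397813739798172
face -49 0 -0.21491832132864377
face 0 67 -0.04311069632220453
face -49 -40 0.07191075610967324
face -49 40 -0.31614062968601786
```

View pics/w7.png

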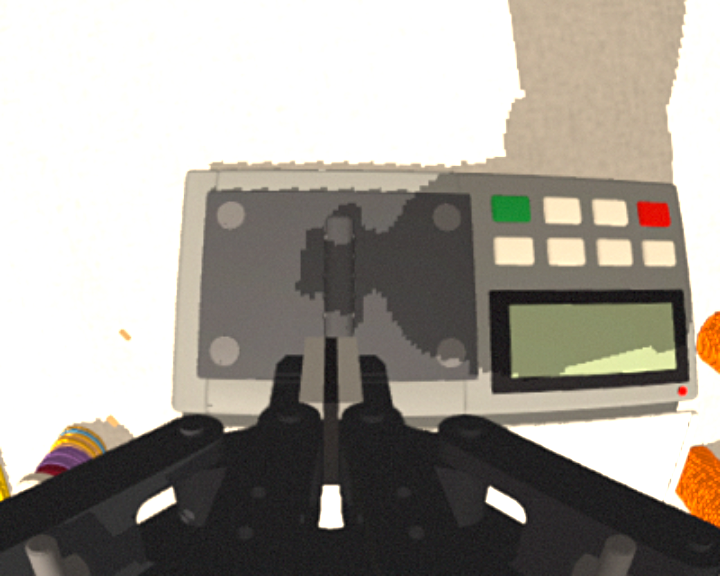

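The cover is flush, with its top 4 mm above the face at all four spots: (231,215), (446,216), (224,351) and (451,352). A quick numeric check that the rolls still stand comes next, then I'll hand in.

Run:
```python
from h import *
a=pickle.load(open('top.pkl','rb')); f=grab('top'); q=[(259,140),(224,130)]
A,B=pts(a,q),pts(f,q); print(A,B)
d=cv2.absdiff(a['frame'],f['frame']).max(-1)[120:160,205:280]; print((d>60).sum())
if abs(A-B).max()<.01: print(robot.close_job())
```

```text
[[0.71019818 0.05832138 0.16492453]
 [0.73825233 0.14547762 0.16741866]] [[0.56147917 0.03414545 0.58038343]
 [0.73851595 0.1455736  0.16673422]]
465
```

Run:
```python
from h import *
a=pickle.load(open('side.pkl','rb')); f=grab('side'); q=[(342,182),(342,195),(344,167)]
A,B=pts(a,q),pts(f,q); print(A,B)
if np.nanmax(abs(A-B))<.01: print(robot.close_job())
```

```text
[[0.70778476 0.04307461 0.14743167]
 [0.71043424 0.04233147 0.10914782]
 [0.73444861 0.12958248 0.15400523]] [[0.7078917  0.04345535 0.14725605]
 [0.7104744  0.04247307 0.10907732]
 [0.73488787 0.13113486 0.15335241]]
the job is handed in; nothing more can be done
None
```

The job is handed in at about 20 s: the strap is folded flat, the cover sits flush in the bay with its rib outward and all four corners pressed home, and both rolls still stand where they were. One corner press briefly read about 28 N, just over the stated 25 N.

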